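Set the length stop on the cut-off jig

TASK

Take the key out of its wooden holder and use it to turn the length stop's lock screw a quarter turn anticlockwise, so that the stop is loose. Slide the stop along its rail until it just meets the end of the turned spindle lying in the trough, without shifting the spindle, and turn the screw fully back with the key to lock the stop there. Put the key back upright in its holder, and leave the jar, bowl and hammer alone.

Things in the scene. Friction and masses are not known exactly. Their poses are not given: they have to be found in the camera images.
- jig: Fixed plywood cut-off jig, 140 (x) x 400 (y) x 18 mm; origin under its centre. On it, along y: a trough (33 mm wide, centred at x = -40, floor 18 mm and walls 30 mm above the bench), and an aluminium rail (18 mm wide, centred at x = +12, top at 52 mm).
- stop (a joint): Slide of the length stop along the rail, m. It grows as the stop travels to the jig's -y, towards the spindle; range 0 to 0.25. Locked, it does not give to a light push; loose, it slides with about 2 N, and can be drawn along with the key standing in the screw.
- stop_face (a point): Centre of the stop's working face, which looks to the jig's -y; on the spindle's axis, 33 mm above the bench. The stop is an aluminium plate lying across the jig, 124 (x) x 64 (y) x 14 mm, its top 67 mm above the bench, with a wooden foot 26 mm wide hanging into the trough; the face is flush with the -y edge of the plate.
- lock (a joint): Angle of the captive lock screw, rad, anticlockwise from above: 0 is locked (fully clockwise; slot across the rail), 1.6 is loose (slot along the rail). A cam under the plate grips the rail's side below about 0.6. Turning the slot takes up to about 0.15 N m.
- lock_slot (a point): Centre of the mouth of the screw's slot, 82 mm above the bench, 80 mm to the jig's +x and 32 mm to its +y from stop_face. x axis along the slot, z up; turns with the screw. The head is a dark steel rim of 29 mm diameter and 15 mm height on the plate; the slot is 8 mm wide, 21 mm long and 12 mm deep, closed at its ends by the rim.
- spindle: Loose turned wooden spindle, 120 mm long, 30 mm diameter at both ends, lying in the trough along its own y; 100 g. Origin under its middle.
- spindle_end (a point): Centre of the spindle's end face nearest the stop (its +y end).
- holder: Fixed dark wooden block, 75 x 75 x 60 mm high, with an upright through hole of 23 mm diameter in the middle of its top; origin under its centre. The key stands in it.
- key: Loose key, 116 mm tall, upright, 120 g. Origin at the centre of its lower tip, z up. From the tip: blade 17 mm long, 16 (x) x 5 (y) mm, its lowest 4 mm thinned to 14 x 3; round shank of 12 mm diameter; collar of 32 mm diameter from 45 to 50 mm above the tip, which rests on the holder's top; flat wooden handle 40 (x) x 18 (y) mm from 54 to 116 mm. In the holder the tip stands 15 mm above the bench.
- key_tip (a point): The key's origin: centre of the lower end of its blade.
- jar: Bystander: amber glass jar with steel cap, 64 mm diameter, 85 mm high. Origin under its centre.
- bowl: Bystander: small wooden bowl, 110 mm diameter, 45 mm high, beyond the jig. Origin under its centre.
- mallet: Bystander: hammer lying beyond the jig. Origin under its middle.

How it is judged:
By the outcome, as a careful person would: the job done as asked, in the order asked, and still so for the second after the job is handed in, with the robot touching nothing.
It also fails if it takes over 59 s, if anything falls off the work surface, if the arm or the gripper's body presses on something with over 40 N, if the wrist force passes 120 N, or if a joint passes its speed limit or range.

ROBOT

A 7-joint arm with a two-finger parallel gripper is mounted at the origin on the work surface. World frame = base frame: x ahead of the robot, y to its left, z up, the work surface at z = 0. Lengths are in m, angles in rad, forces in N, time in s.
With the tool pointing down it reaches from about 0.4 to 0.85 m from the base axis. Payload 10.4 kg.
Tool frame: the origin (TCP) lies midway between the tips of the shut fingers; the grasp point (between the pads) lies 19 mm behind it; z points along the fingers, y is the line along which they close (so a half turn about z gives the same grasp; the last joint's range is limited). The gripper opens to 87 mm and grips with 3 to 60 N. Pads are 19 mm wide; open, the fingers measure 117 mm over their backs; the gripper's body (75 mm by 190 mm) begins 51 mm behind the grasp point.
Start: joints at [1.152, 0.332, -0.065, 1.46, 0.022, 1.35, -0.088], TCP at [0.241, -0.577, 0.223] pointing down, gripper open.
Joint ranges: [-2.6, 2.6], [-0.5, 2.12], [-1.47, 1.34], [0.16, 2.42], [-1.27, 4.41], [0.06, 2.06], [-2.6, 2.6]. Speed limits (rad/s): [2.22, 2.22, 2.79, 2.79, 3.14, 3.14, 3.14].

INTERFACE

Orientations are given as a unit quaternion [x, y, z, w].
In Python, from bench import r gives the robot as it stands.
- The arm moves only by the tool move_arm, never from a script. Its argument "targets" is a list of rows, each a list of 3 entries, a list of its own where there are three numbers: the shift along the tool's x, y, z in cm, then the turn, a rotation vector about the tool's x, y, z in rad, then the opening in per cent of the stroke, from 0 (shut) to 100 (fully open). In form: [[[x, y, z], [wx, wy, wz], gripper], ...]. A call has 1 to 20 rows; each row shifts and turns the commanded pose from where the row before left it, along the tool's axes as they then stand; what a row does not reach is not made up. A row lasts 1/8 s, in which the tool goes at most 62.5 mm and 10.7 degrees, less where a joint would pass 70% of its speed; a pose out of reach is approached as far as the arm can. A call with a gripper value outside its range is refused whole. The fingers move at their own pace and stop on an object; "grip_force" is the grip in N (left out, the last holds). Time passes only in rows, so rows that do not move let the fingers close. It gives the time, the measured TCP pose, the force, the opening and the grip force at its end, in the units of the state.
- r.read_state(): the state, without advancing time (a new reading comes with each control period).
- r.camera(name): name is "scene" or "top"; returns a dict with "image" (384x512x3 uint8, blue, green, red), "vertical_fov" (degrees; the focal length in pixels is half the picture's height over the tangent of half this angle, whatever the lens; pixels are square), "cx", "cy" (the principal point, pixels), "cam_to_world" (4x4, takes a point from camera to world coordinates). Camera axes: x right, y down, z forward; pixel columns grow to the right and rows downward; lengths in m; the calibration is good to about 2 mm. A picture is of the moment at which its call begins. There is no depth.
- r.close_job(): hands the job in; it is judged then, once.
The state is a dict: "time": time; "joint_positions": joint angles; "joint_vel": joint speeds; "joint_torque": joint torques, N m; "ee_pos": TCP position; "eef_rot": TCP orientation; "ft_force": force on the tool from outside, world axes, zero at the start; "torque": the same for the moment, N m; "width": finger opening in m; "grip_force": force on a finger pad.
Only numpy, scipy, OpenCV 4.12 (cv2) and the standard library are available. Lean on these libraries where they do the work, as an engineer would, in place of code of your own. Each camera call takes 0.05 s, during which the arm holds its last target. There are 200 camera calls.

## Working session

There is one attempt and no reset: what is moved stays moved. The work goes in short steps, Python scripts to look and compute and a tool call to move; the robot and the scene stay as the last step left them, time stands still between calls to the robot, and variables do not carry over. Pictures are saved under pics/ and viewed, at most 10 in all, crops included, and the job is handed in when it is done.

Besides the shell and the picture viewer there is one more tool, called after ">>>" as name(argument=value, ...) on one line, values as JSON. move_arm: Moves the arm, as the interface text tells. Its arguments: {"type":"object","properties":{"targets":{"type":"array"},"grip_force":{"type":"number"}},"required":["targets"]}

```bash
ls; mkdir -p pics; python3 - <<'E'
from bench import r
import cv2, numpy as np
s=r.read_state(); print({k:np.round(v,3).tolist() for k,v in s.items()})
for n in("scene","top"):
    c=r.camera(n); print(n,c["vertical_fov"],c["cx"],c["cy"],np.round(c["cam_to_world"],4).tolist())
    cv2.imwrite(f"pics/{n}0.png",cv2.resize(c["image"],(800,600),interpolation=cv2.INTER_CUBIC))
    np.savez(f"{n}0.npz",**c)
E
```

```text
pics
{'time': 0.0, 'joint_positions': [1.152, 0.333, -0.065, 1.461, 0.022, 1.35, -0.088], 'joint_vel': [0.001, -0.001, -0.001, -0.001, -0.001, -0.001, 0.0], 'joint_torque': [-0.001, -62.327, 0.024, -38.989, -0.061, 0.04, 0.0], 'ee_pos': [0.241, -0.576, 0.222], 'eef_rot': [0.98, 0.197, -0.0, -0.001], 'ft_force': [1.516, 0.28, -0.666], 'torque': [0.026, -0.021, 0.018], 'grip_force': 0.0, 'width': 0.087}
scene 42.49961219733149 248.7966426148243 192.6233862381864 [[0.7654, 0.5116, -0.3904, 1.0527], [0.6435, -0.6164, 0.4538, -0.5627], [-0.0085, -0.5985, -0.8011, 1.0383], [0.0, 0.0, 0.0, 1.0]]
top 42.135329206378444 257.360415485408 196.652294180497 [[-0.0144, -0.9958, 0.0906, 0.458], [-0.9999, 0.0138, -0.0074, 0.0147], [0.0061, -0.0907, -0.9959, 1.418], [0.0, 0.0, 0.0, 1.0]]
```

View pics/scene0.png

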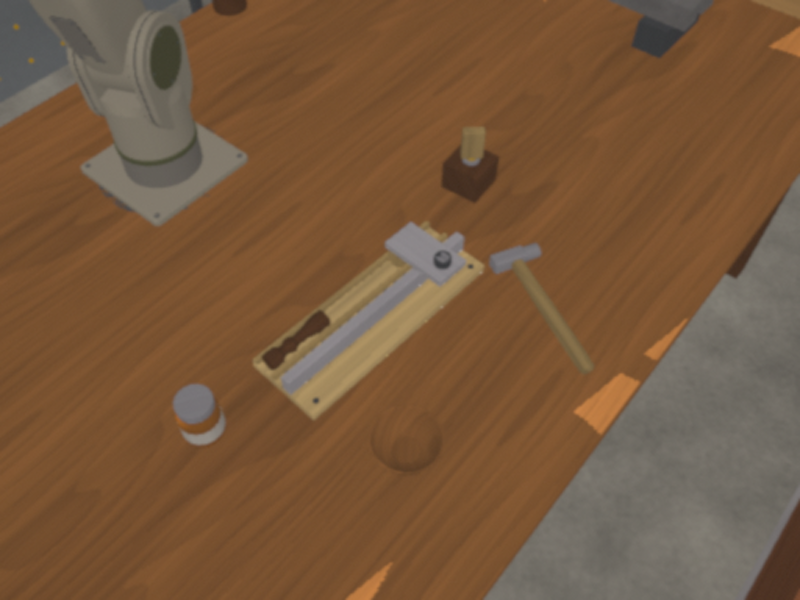

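View pics/top0.png

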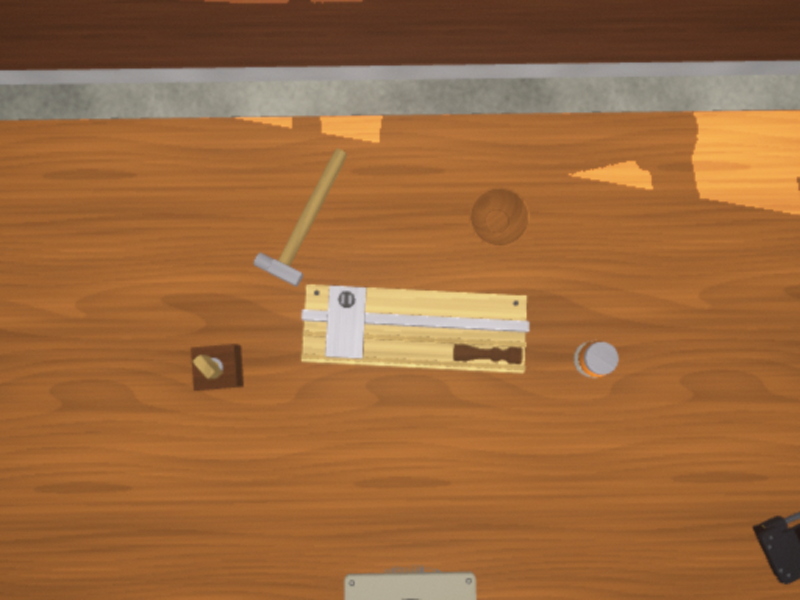

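The scene view shows the key in its holder at (472,150), the stop's screw at (442,260) and the spindle at (297,338). The top view shows the key at (208,366), the screw at (346,299) and the spindle from 453 to 522 at row 354. I'll enlarge these.

```bash
cat > h.py <<'E'
import numpy as np, cv2
from scipy.spatial.transform import Rotation as R
def load(n): return dict(np.load(n))
def ray(c,u,v):
    f=192/np.tan(np.radians(float(c["vertical_fov"]))/2); M=c["cam_to_world"]
    d=M[:3,:3]@[(u-c["cx"])/f,(v-c["cy"])/f,1]; return M[:3,3],d
def at(c,u,v,z):   # world point of the pixel at height z
    o,d=ray(c,u,v); return o+d*(z-o[2])/d[2]
def proj(c,p):
    f=192/np.tan(np.radians(float(c["vertical_fov"]))/2); M=c["cam_to_world"]
    q=M[:3,:3].T@(np.array(p)-M[:3,3]); return np.array([f*q[0]/q[2]+c["cx"],f*q[1]/q[2]+c["cy"]])
def crop(c,u0,v0,w,k):  # w x 0.75w px crop, scaled by k
    return cv2.resize(c["image"][v0:v0+int(w*.75),u0:u0+w],None,fx=k,fy=k,interpolation=cv2.INTER_CUBIC)
E
python3 - <<'E'
from h import *
t=load("top0.npz");s=load("scene0.npz")
a=crop(t,110,205,60,400/60);b=crop(t,190,175,60,400/60)
c=crop(s,275,75,60,400/60);d=crop(s,240,135,80,5)
f=lambda x:cv2.resize(x,(400,300))
cv2.imwrite("pics/m1.png",np.vstack([np.hstack([f(a),f(b)]),np.hstack([f(c),f(d)])]))
cv2.imwrite("pics/m2.png",cv2.resize(t["image"][180:252,186:346],(800,360),interpolation=cv2.INTER_CUBIC))
E
```

```text
(no output)
```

View pics/m1.png

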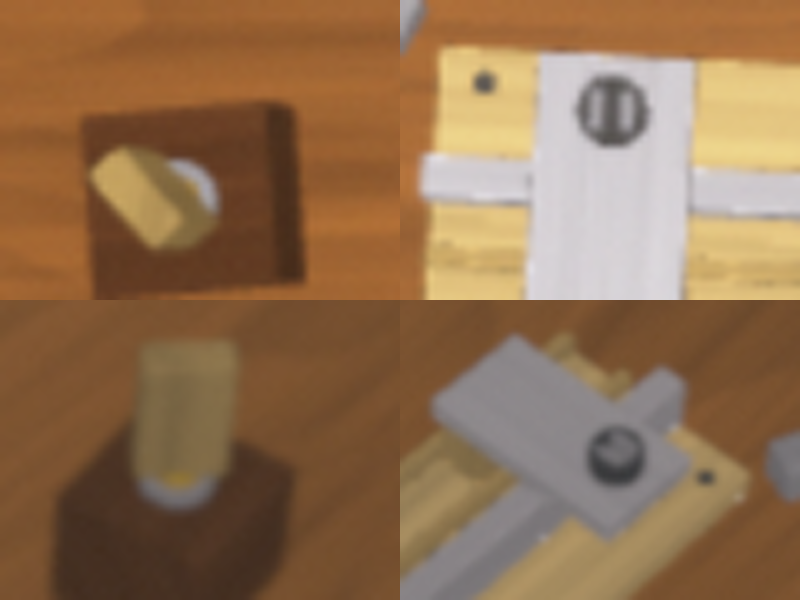

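View pics/m2.png

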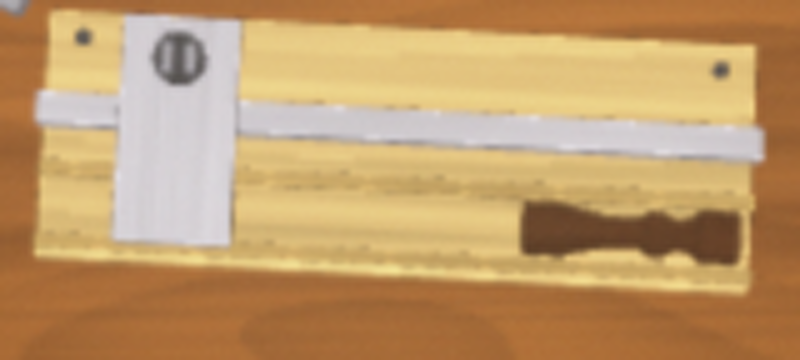

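The enlarged crops give the features that matter. In the top view these are the key handle's top corners, the holder's top, the screw rim, the jig corners, the plate edge and the spindle end. In the scene view they are the screw and the key top. I'll turn them into positions.

```bash
python3 - <<'E'
from h import *
t=load("top0.npz");s=load("scene0.npz")
g=lambda c,u0,v0,k,x,y,z:at(c,u0+(x+.5)/k-.5,v0+(y+.5)/k-.5,z)
k=400/60
P=lambda n,p:print(n,np.round(np.array(p)*1000,1))
hc=[g(t,110,205,k,*q,.060)for q in((80,115),(265,103),(275,283),(95,297))]
P("holder",np.mean(hc,0)); P("hold edges",np.diff(hc,axis=0))
kc=np.array([g(t,110,205,k,*q,.131)for q in((92,178),(124,147),(187,212),(157,250))])
P("keytop",kc.mean(0)); d=kc[2]-kc[1]+kc[3]-kc[0]; print("key ang",np.degrees(np.arctan2(d[1],d[0])),np.linalg.norm(d)/2)
P("keytop scene",g(s,275,75,k,188,358-300,.131))
sc=np.array([g(s,275,75,k,*q,.131)for q in((140,44),(238,44),(236,75),(135,72))]);P("scene top",sc);P('c',sc.mean(0))
P("collar",g(t,110,205,k,179,198,.065))
P("screw top",g(t,190,175,k,213,111,.082)); P("screw scene",g(s,240,135,5,217,150,.082))
jc=np.array([g(t,186,180,5,*q,.018)for q in((50,10),(757,45),(748,293),(35,257))])
P("jig",jc.mean(0)); e=jc[0]-jc[1]+jc[3]-jc[2]; print("jig y ang",np.degrees(np.arctan2(e[1],e[0]))-90,np.linalg.norm(e)/2)
P("plate -y edge",[g(t,186,180,5,241,20,.067),g(t,186,180,5,232,245,.067)]);P("+y edge",[g(t,186,180,5,124,14,.067),g(t,186,180,5,113,240,.067)])
P("spindle ends",[g(t,186,180,5,522,228,.033),g(t,186,180,5,740,237,.033)])
E
```

```text
holder [483.  334.2  60. ]
hold edges [[  3.8 -75.3   0. ]
 [-73.2  -4.4   0. ]
 [ -4.6  72.9   0. ]]
keytop [482.9 332.5 131. ]
key ang -137.03669339566156 0.03649425277439498
keytop scene [483.5 332.6 131. ]
scene top [[463.  327.  131. ]
 [494.2 352.7 131. ]
 [504.8 336.7 131. ]
 [471.8 311.9 131. ]]
c [483.5 332.1 131. ]
collar [483.4 333.   65. ]
screw top [595.5 101.   82. ]
screw scene [596.3 101.6  82. ]
jig [548.  -17.1  18. ]
jig y ang -3.669056428576255 0.4001047131606058
plate -y edge [[617.5  68.4  67. ]
 [495.   74.5  67. ]]
+y edge [[621.7 132.1  67. ]
 [498.6 138.8  67. ]]
spindle ends [[ 503.1  -85.1   33. ]
 [ 496.4 -206.2   33. ]]
```

```bash
cat >> h.py <<'E'
def st():
    from bench import r
    return r.read_state()
def yaw(q): x=R.from_quat(q).apply([1,0,0]); return np.degrees(np.arctan2(x[1],x[0]))
def plan(p,q,wps):  # tool-frame shifts (cm) along world waypoints at fixed orientation
    Q=R.from_quat(q)
    for w in wps: w=np.array(w); print(w,np.round(Q.inv().apply(w-p)*100,2),"tool cm"); p=w
E
python3 - <<'E'
from h import *
s=st(); q=s["eef_rot"]; print(yaw(q), R.from_quat(q).as_matrix().round(3).tolist())
q2=(R.from_quat(q)*R.from_rotvec([0,0,-.32])).as_quat(); print(yaw(q2))
plan(s["ee_pos"],q2,[(.48,-.3,.22),(.55,0,.22),(.483,.3325,.20),(.483,.3325,.082)])
E
```

```text
22.67960389947609 [[0.923, 0.386, -0.0], [0.386, -0.923, 0.001], [-0.0, -0.001, -1.0]]
41.01424093269628
[ 0.48 -0.3   0.22] [36.18 -5.16  0.21] tool cm
[0.55 0.   0.22] [ 24.97 -18.04   0.03] tool cm
[0.483  0.3325 0.2   ] [ 16.76 -29.48   2.04] tool cm
[0.483  0.3325 0.082 ] [-0.00e+00  1.00e-02  1.18e+01] tool cm
```

>>> move_arm(targets=[[[0, 0, 0], [0, 0, -0.16], 100], [[0, 0, 0], [0, 0, -0.16], 100], [[5.2, -0.74, 0], [0, 0, 0], 100], [[5.2, -0.74, 0], [0, 0, 0], 100], [[5.2, -0.74, 0], [0, 0, 0], 100], [[5.2, -0.74, 0], [0, 0, 0], 100], [[5.2, -0.74, 0], [0, 0, 0], 100], [[5.2, -0.74, 0], [0, 0, 0], 100], [[5.0, -0.74, 0], [0, 0, 0], 100], [[4.15, -3.0, 0], [0, 0, 0], 100], [[4.15, -3.0, 0], [0, 0, 0], 100], [[4.15, -3.0, 0], [0, 0, 0], 100], [[4.15, -3.0, 0], [0, 0, 0], 100], [[4.15, -3.0, 0], [0, 0, 0], 100], [[4.15, -3.0, 0], [0, 0, 0], 100]])

```text
time: 1.98
ee_pos: [0.5499, 0.0007, 0.2224]
eef_rot: [0.937, 0.35, -0.0, 0.0]
ft_force: [1.4, 0.6, 1.1]
width: 0.0875
grip_force: 0.0
```

>>> move_arm(targets=[[[2.8, -4.9, 0], [0, 0, 0], 100], [[2.8, -4.9, 0], [0, 0, 0], 100], [[2.8, -4.9, 0], [0, 0, 0], 100], [[2.8, -4.9, 0], [0, 0, 0], 100], [[2.8, -4.9, 0], [0, 0, 0], 100], [[2.8, -4.9, 0], [0, 0, 0], 100], [[0, 0, 0], [0, 0, 0], 100], [[0, 0, 0], [0, 0, 0], 100]])

```text
time: 2.98
ee_pos: [0.4838, 0.3307, 0.222]
eef_rot: [0.937, 0.35, -0.0, 0.0]
ft_force: [0.3, -0.5, -0.3]
width: 0.087
grip_force: 0.0
```

```bash
python3 - <<'E'
from h import *
s=st(); q=s["eef_rot"]; print(s["time"],yaw(q),s["ee_pos"],s["joint_positions"],s["ft_force"])
plan(s["ee_pos"],q,[(.483,.3325,.082)])
E
```

```text
2.975 41.01624315533033 [0.48384225 0.33074868 0.22202908] [-0.07686923  0.33501221 -0.74556287  1.53710319  0.23034335  1.36063503
 -1.69804308] [ 0.25362854 -0.5357149  -0.33071671]
[0.483  0.3325 0.082 ] [ 0.07 -0.19 14.  ] tool cm
```

>>> move_arm(targets=[[[0.07, -0.19, 4.5], [0, 0, 0], 100], [[0, 0, 4.5], [0, 0, 0], 100], [[0, 0, 3], [0, 0, 0], 100], [[0, 0, 2], [0, 0, 0], 100], [[0, 0, 0], [0, 0, 0], 0], [[0, 0, 0], [0, 0, 0], 0], [[0, 0, 0], [0, 0, 0], 0], [[0, 0, 0], [0, 0, 0], 0], [[0, 0, 0], [0, 0, 0], 0], [[0, 0, 0], [0, 0, 0], 0]], grip_force=50)

```text
time: 4.22
ee_pos: [0.4831, 0.3331, 0.0826]
eef_rot: [0.937, 0.35, 0.0, 0.0]
ft_force: [-0.5, 0.1, 0.0]
width: 0.0352
grip_force: 0.0
```

>>> move_arm(targets=[[[0, 0, 0], [0, 0, 0], 0], [[0, 0, 0], [0, 0, 0], 0], [[0, 0, 0], [0, 0, 0], 0], [[0, 0, 0], [0, 0, 0], 0]])

```text
time: 4.72
ee_pos: [0.4829, 0.3332, 0.0825]
eef_rot: [0.937, 0.35, -0.0, -0.0]
ft_force: [-0.2, 0.7, -0.4]
width: 0.0178
grip_force: 50.0
```

>>> move_arm(targets=[[[0, 0, -2], [0, 0, 0], 0], [[0, 0, -3], [0, 0, 0], 0], [[0, 0, -4], [0, 0, 0], 0], [[0, 0, -3], [0, 0, 0], 0], [[-1.34, 4.98, 0], [0, 0, 0], 0], [[-1.34, 4.98, 0], [0, 0, 0], 0], [[-1.34, 4.98, 0], [0, 0, 0], 0], [[-1.34, 4.98, 0], [0, 0, 0], 0], [[-1.35, 4.99, 0], [0, 0, 0], 0], [[0, 0, 0], [0, 0, 0.155], 0], [[0, 0, 0], [0, 0, 0.155], 0], [[0, 0, 0], [0, 0, 0.155], 0], [[0, 0, 0], [0, 0, 0.155], 0], [[0, 0, 0], [0, 0, 0.153], 0], [[0, 0, 2.2], [0, 0, 0], 0], [[0, 0, 0], [0, 0, 0], 0], [[0, 0, 0], [0, 0, 0], 0]])

```text
time: 6.85
ee_pos: [0.5962, 0.1013, 0.1819]
eef_rot: [1.0, -0.028, 0.001, -0.0]
ft_force: [-0.2, 0.6, -0.7]
width: 0.0176
grip_force: 50.0
```

```bash
python3 - <<'E'
from h import *
from bench import r
s=st(); q=s["eef_rot"]; print(s["time"],yaw(q),s["ee_pos"],s["joint_positions"],s["ft_force"],s["width"])
t=r.camera("top");c=r.camera("scene"); np.savez("t1.npz",**t);np.savez("s1.npz",**c)
a=proj(t,s["ee_pos"]-[0,0,.067]).astype(int);b=proj(c,s["ee_pos"]-[0,0,.067]).astype(int);print(a,b)
cv2.imwrite("pics/k1.png",np.hstack([cv2.resize(crop(x,p[0]-30,p[1]-28,60,1),(400,300),interpolation=cv2.INTER_CUBIC) for x,p in((t,a),(c,b))]))
plan(s["ee_pos"],q,[(.5957,.1012,.1635)])
E
```

```text
6.85 -3.2592392996857185 [0.59615794 0.1013177  0.18186932] [ 0.1642448   0.35709975 -0.51163749  1.55206413  0.17979857  1.27841711
 -1.99988673] [-0.22838192  0.60243431 -0.73394644] 0.01758869011422667
[220 189] [283 156]
[0.5957 0.1012 0.1635] [-0.05  0.01  1.84] tool cm
```

View pics/k1.png

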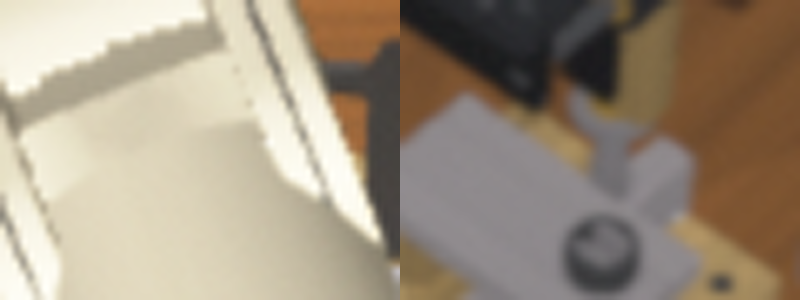

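The scene crop shows the blade's lower end at about (612,194) above the screw rim at (601,250), which matches the prediction to about a pixel. I'll insert the key and watch the force.

>>> move_arm(targets=[[[-0.05, 0, 2], [0, 0, 0], 0], [[0, 0, 1], [0, 0, 0], 0], [[0, 0, 0.4], [0, 0, 0], 0], [[0, 0, 0.3], [0, 0, 0], 0], [[0, 0, 0], [0, 0, 0], 0], [[0, 0, 0], [0, 0, 0], 0]])

```text
time: 7.7
ee_pos: [0.5955, 0.1014, 0.1439]
eef_rot: [1.0, -0.029, 0.0, -0.0]
ft_force: [0.4, 0.5, -1.5]
width: 0.0179
grip_force: 50.0
```

>>> move_arm(targets=[[[0, 0, 0.3], [0, 0, 0], 0], [[0, 0, 0.2], [0, 0, 0], 0], [[0, 0, 0], [0, 0, 0], 0], [[0, 0, 0], [0, 0, 0], 0]])

```text
time: 8.2
ee_pos: [0.5953, 0.1013, 0.1384]
eef_rot: [1.0, -0.029, -0.0, -0.0]
ft_force: [0.7, 1.6, -2.5]
width: 0.0179
grip_force: 50.0
```

>>> move_arm(targets=[[[0, 0, 0], [0, 0, -0.14], 0], [[0, 0, 0], [0, 0, -0.14], 0], [[0, 0, 0], [0, 0, -0.14], 0], [[0, 0, 0], [0, 0, -0.14], 0], [[0, 0, 0], [0, 0, -0.14], 0], [[0, 0, 0], [0, 0, -0.14], 0], [[0, 0, 0], [0, 0, -0.14], 0], [[0, 0, 0], [0, 0, -0.14], 0], [[0, 0, 0], [0, 0, -0.14], 0], [[0, 0, 0], [0, 0, -0.14], 0], [[0, 0, 0], [0, 0, -0.14], 0], [[0, 0, 0], [0, 0, -0.14], 0], [[0, 0, 0], [0, 0, 0], 0], [[0, 0, 0], [0, 0, 0], 0]])

```text
time: 9.95
ee_pos: [0.5955, 0.101, 0.1386]
eef_rot: [0.69, 0.724, 0.0, 0.0]
ft_force: [0.8, 0.9, -1.5]
width: 0.0179
grip_force: 50.0
```

```bash
python3 - <<'E'
from h import *
s=st(); print(yaw(s["eef_rot"]),s["ee_pos"],s["torque"],s["ft_force"],s["joint_positions"])
E
```

```text
92.78953553974306 [0.59553118 0.10096432 0.1386381 ] [ 0.25759971 -0.48895875 -0.01689505] [ 0.81122416  0.89503507 -1.49182333] [ 0.36811998  0.45886571 -0.78754304  1.5921797   0.33957021  1.23257008
 -0.4328365 ]
```

>>> move_arm(targets=[[[0, 0, 0], [0, 0, -0.1], 0], [[0, 0, 0], [0, 0, 0], 0]])

```text
time: 10.2
ee_pos: [0.5956, 0.101, 0.1386]
eef_rot: [0.652, 0.758, 0.0, 0.0]
ft_force: [2.3, 1.0, -2.2]
width: 0.0179
grip_force: 50.0
```

```bash
python3 - <<'E'
from h import *
s=st(); print(yaw(s["eef_rot"]),s["ee_pos"],s["torque"],s["ft_force"])
E
```

```text
98.5653853038545 [0.59559807 0.10098296 0.1386111 ] [ 0.23694318 -0.66369101 -0.02256124] [ 2.26202566  1.04721031 -2.20977452]
```

>>> move_arm(targets=[[[0, 0, 0], [0, 0, 0.1], 0], [[-0.5, -0.05, 0], [0, 0, 0], 0], [[-1.0, -0.11, 0], [0, 0, 0], 0], [[-1.5, -0.16, 0], [0, 0, 0], 0], [[-1.5, -0.16, 0], [0, 0, 0], 0], [[-1.5, -0.16, 0], [0, 0, 0], 0], [[-1.5, -0.16, 0], [0, 0, 0], 0], [[-1.5, -0.16, 0], [0, 0, 0], 0], [[-1.5, -0.16, 0], [0, 0, 0], 0], [[-1.5, -0.16, 0], [0, 0, 0], 0], [[-1.3, -0.14, 0], [0, 0, 0], 0], [[-1.0, -0.11, 0], [0, 0, 0], 0], [[-0.6, -0.06, 0], [0, 0, 0], 0], [[0, 0, 0], [0, 0, 0], 0], [[0, 0, 0], [0, 0, 0], 0]])

```text
time: 12.08
ee_pos: [0.5871, -0.0492, 0.1384]
eef_rot: [0.689, 0.725, -0.001, 0.0]
ft_force: [-4.5, -1.6, -1.0]
width: 0.0176
grip_force: 50.0
```

```bash
python3 - <<'E'
from h import *
from bench import r
s=st(); q=s["eef_rot"]; print(s["time"],yaw(q),s["ee_pos"],s["ft_force"],s["torque"])
c=r.camera("scene"); np.savez("s2.npz",**c); c0=load("scene0.npz")
p=proj(c,(.503,-.085,.048)).astype(int);print(p)
cv2.imwrite("pics/g1.png",np.hstack([cv2.resize(crop(x,p[0]-40,p[1]-30,80,1),(400,300),interpolation=cv2.INTER_CUBIC) for x in(c0,c)]))
E
```

```text
12.075 92.95756345673504 [ 0.5870554 -0.0492192  0.1384461] [-4.49780851 -1.57733339 -1.02189796] [-0.48352827  1.16876195 -0.01625494]
[206 199]
```

View pics/g1.png

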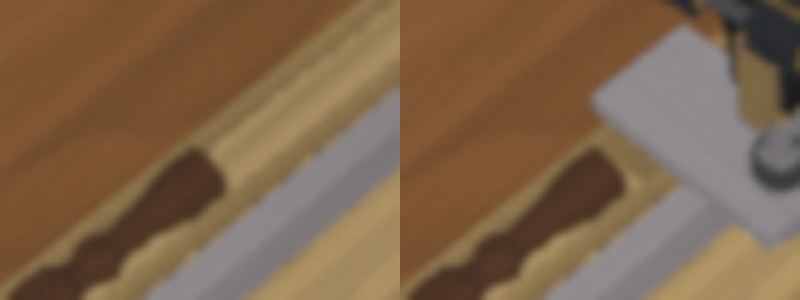

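In the left half (before), the spindle end spans (193,148) to (226,188). In the right half it is at the same place, so it has not shifted, and the plate's front edge runs from (592,98) to (770,240). I'll fit both.

```bash
python3 - <<'E'
from h import *
c=load("s2.npz"); g=lambda x,y,z:np.round(at(c,166+(x+.5)/5-.5,169+(y+.5)/5-.5,z)*1000,1)
print("edge",g(192,98,.067),g(370,241,.067), g(280,170,.067))
print("lower edge",g(193,107,.053),g(371,250,.053))
u=np.array([.0576,.9983,0]);v=np.array([.9983,-.0576,0]);a=np.radians([0,30,60,90,120,150,180])
for ye in(-.083,-.087):
    C=np.array([.5031,ye,.033]); 
    print(ye,[np.round((proj(c,C+.015*(np.cos(t)*v+np.sin(t)*np.array([0,0,1])))-[166,169]+.5)*5-.5).astype(int).tolist() for t in a])
# intensity profile along the spindle axis top line, before and after
for n in("scene0.npz","s2.npz"):
    k=load(n);gr=cv2.cvtColor(k["image"],cv2.COLOR_BGR2GRAY).astype(np.float32)
    ys=np.arange(-.110,-.060,.002);P=np.array([proj(k,np.array([.5031,-.085,.0475])+u*(y+.085)) for y in ys],np.float32)
    print(n,list(zip(np.round(ys*1000).astype(int).tolist(),cv2.remap(gr,P[:,:1],P[:,1:],cv2.INTER_LINEAR).ravel().astype(int).tolist())))
E
```

```text
edge [485.3 -72.9  67. ] [608.6 -81.2  67. ] [548.1 -77.7  67. ]
lower edge [481.4 -69.6  53. ] [606.  -77.9  53. ]
-0.083 [[230, 186], [227, 175], [218, 163], [207, 152], [197, 146], [191, 146], [189, 153]]
-0.087 [[225, 191], [221, 180], [213, 168], [202, 157], [192, 151], [185, 151], [184, 158]]
scene0.npz [(-110, 57), (-108, 56), (-106, 57), (-104, 57), (-102, 56), (-100, 56), (-98, 56), (-96, 57), (-94, 56), (-92, 56), (-90, 57), (-88, 61), (-86, 73), (-84, 93), (-82, 111), (-80, 123), (-78, 127), (-76, 129), (-74, 132), (-72, 132), (-70, 132), (-68, 128), (-66, 127), (-64, 126), (-62, 126)]
s2.npz [(-110, 58), (-108, 58), (-106, 58), (-104, 58), (-102, 58), (-100, 57), (-98, 57), (-96, 58), (-94, 57), (-92, 58), (-90, 58), (-88, 62), (-86, 73), (-84, 91), (-82, 105), (-80, 111), (-78, 111), (-76, 111), (-74, 111), (-72, 114), (-70, 118), (-68, 124), (-66, 130), (-64, 137), (-62, 141)]
```

>>> move_arm(targets=[[[-0.2, -0.03, 0], [0, 0, 0], 0], [[-0.2, -0.04, 0], [0, 0, 0], 0], [[-0.2, -0.03, 0], [0, 0, 0], 0], [[0, 0, 0], [0, 0, 0], 0], [[0, 0, 0], [0, 0, 0], 0]])

```text
time: 12.75
ee_pos: [0.5866, -0.0545, 0.1385]
eef_rot: [0.688, 0.725, -0.0, 0.0]
ft_force: [-2.8, 1.2, -2.7]
width: 0.0179
grip_force: 50.0
```

```bash
cat >> h.py <<'E'
def prof(k,x,z,y0,y1,step=.001,ang=3.5):
    gr=cv2.cvtColor(k["image"],cv2.COLOR_BGR2GRAY).astype(np.float32); a=np.radians(ang)
    ys=np.arange(y0,y1,step);P=np.array([proj(k,(x+np.tan(a)*(y+.085),y,z)) for y in ys],np.float32)
    return ys,cv2.remap(gr,P[:,:1],P[:,1:],cv2.INTER_CUBIC).ravel()
E
python3 - <<'E'
from h import *
from bench import r
s=st(); print(s["time"],yaw(s["eef_rot"]),s["ee_pos"],s["ft_force"])
c=r.camera("scene"); np.savez("s3.npz",**c)
p=proj(c,(.503,-.085,.048)).astype(int)
cv2.imwrite("pics/g2.png",cv2.resize(crop(c,p[0]-25,p[1]-20,50,1),(800,600),interpolation=cv2.INTER_CUBIC)); print(p)
for n in("s2.npz","s3.npz"):
    for x in(.503,.53,.56):
        ys,v=prof(load(n),x,.067,-.095,-.06,.0015); print(n,x,list(zip(np.round(ys*1000,1).tolist(),v.astype(int).tolist())))
E
```

```text
12.75 92.97844748028778 [ 0.58656279 -0.05454972  0.13850459] [-2.84459706  1.2082568  -2.74976478]
[206 199]
s2.npz 0.503 [(-95.0, 107), (-93.5, 109), (-92.0, 111), (-90.5, 113), (-89.0, 113), (-87.5, 114), (-86.0, 114), (-84.5, 113), (-83.0, 112), (-81.5, 113), (-80.0, 116), (-78.5, 120), (-77.0, 125), (-75.5, 129), (-74.0, 133), (-72.5, 138), (-71.0, 141), (-69.5, 142), (-68.0, 141), (-66.5, 141), (-65.0, 141), (-63.5, 142), (-62.0, 143), (-60.5, 143)]
s2.npz 0.53 [(-95.0, 118), (-93.5, 116), (-92.0, 113), (-90.5, 109), (-89.0, 108), (-87.5, 107), (-86.0, 107), (-84.5, 107), (-83.0, 108), (-81.5, 113), (-80.0, 118), (-78.5, 124), (-77.0, 130), (-75.5, 134), (-74.0, 139), (-72.5, 141), (-71.0, 142), (-69.5, 141), (-68.0, 142), (-66.5, 142), (-65.0, 142), (-63.5, 143), (-62.0, 144), (-60.5, 142)]
s2.npz 0.56 [(-95.0, 140), (-93.5, 140), (-92.0, 140), (-90.5, 140), (-89.0, 140), (-87.5, 139), (-86.0, 139), (-84.5, 136), (-83.0, 132), (-81.5, 130), (-80.0, 128), (-78.5, 129), (-77.0, 133), (-75.5, 138), (-74.0, 140), (-72.5, 140), (-71.0, 140), (-69.5, 141), (-68.0, 142), (-66.5, 142)
[... 405 characters left out ...]
)]
s3.npz 0.53 [(-95.0, 100), (-93.5, 106), (-92.0, 109), (-90.5, 110), (-89.0, 110), (-87.5, 112), (-86.0, 115), (-84.5, 119), (-83.0, 124), (-81.5, 131), (-80.0, 135), (-78.5, 139), (-77.0, 141), (-75.5, 142), (-74.0, 141), (-72.5, 142), (-71.0, 142), (-69.5, 143), (-68.0, 143), (-66.5, 142), (-65.0, 140), (-63.5, 140), (-62.0, 140), (-60.5, 139)]
s3.npz 0.56 [(-95.0, 140), (-93.5, 139), (-92.0, 138), (-90.5, 138), (-89.0, 136), (-87.5, 132), (-86.0, 128), (-84.5, 128), (-83.0, 132), (-81.5, 137), (-80.0, 140), (-78.5, 141), (-77.0, 140), (-75.5, 140), (-74.0, 141), (-72.5, 141), (-71.0, 141), (-69.5, 140), (-68.0, 139), (-66.5, 139), (-65.0, 138), (-63.5, 137), (-62.0, 137), (-60.5, 138)]
```

View pics/g2.png

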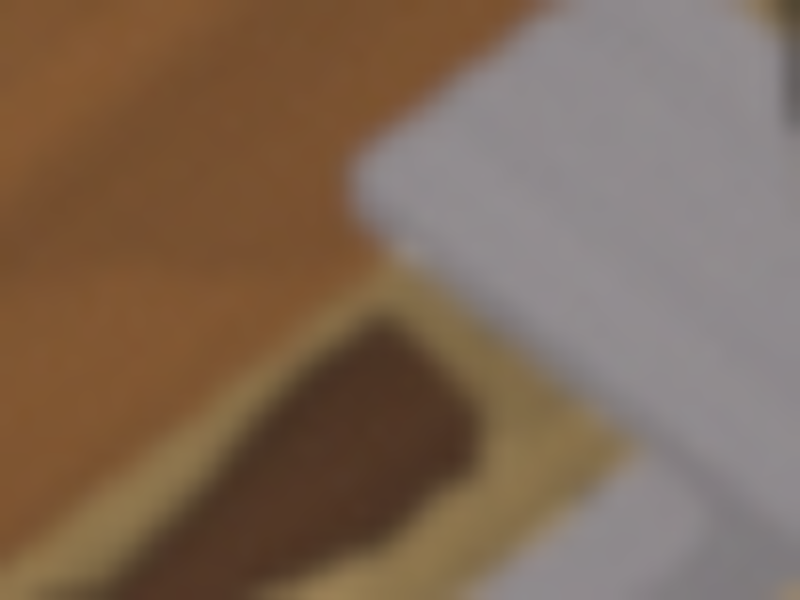

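The crop shows the spindle end at (380,320) to (480,430), with a gap of a few mm to the plate edge, which runs through (400,240) and (600,400). I estimate about 5 mm. I'll approach in small steps and track the spindle's image at sub-pixel level.

>>> move_arm(targets=[[[-0.15, -0.02, 0], [0, 0, 0], 0], [[-0.15, -0.02, 0], [0, 0, 0], 0], [[0, 0, 0], [0, 0, 0], 0], [[0, 0, 0], [0, 0, 0], 0]])

```text
time: 13.3
ee_pos: [0.5864, -0.0578, 0.1386]
eef_rot: [0.689, 0.725, -0.0, 0.0]
ft_force: [-2.1, 1.1, -3.3]
width: 0.018
grip_force: 50.0
```

```bash
cat >> h.py <<'E'
def shift(k0,k):  # mm motion of the spindle's dark far part along -y, and across, from image registration
    a,b=[cv2.cvtColor(x["image"],cv2.COLOR_BGR2GRAY).astype(np.float32) for x in(k0,k)]
    m=np.zeros(a.shape,np.uint8)
    P=[proj(k0,(.5031+.061*(y+.085)+dx,y,.035)) for y,dx in((-.10,-.02),(-.10,.02),(-.215,.02),(-.215,-.02))]
    cv2.fillPoly(m,[np.int32(P)],255); W=np.eye(2,3,dtype=np.float32)
    cc,W=cv2.findTransformECC(a,b,W,cv2.MOTION_TRANSLATION,(3,200,1e-6),m,1)
    e=proj(k0,(.5,-.151,.035))-proj(k0,(.5,-.15,.035)); w=W[:,2]
    return round(float(w@e/(e@e)),2),round(float(np.cross(e,w)/(e@e)),2),round(cc,4)
E
cat > step.py <<'E'
import sys,warnings;warnings.filterwarnings("ignore")
from h import *
from bench import r
s=st(); print(s["time"],s["ee_pos"],s["ft_force"])
c=r.camera("scene"); np.savez(sys.argv[1],**c); k0=load("s2.npz")
print("spindle shift mm",shift(k0,c))
for x in(.503,.515):
    ys,v=prof(c,x,.0475,-.092,-.076); print(list(zip(np.round(ys*1000,1).tolist(),v.astype(int).tolist())))
E
python3 - <<'E' 2>/dev/null
from h import *
a=load("s2.npz"); print(shift(a,load("scene0.npz")),shift(a,load("s3.npz")))
E
python3 step.py s4.npz
```

```text
(-0.01, 0.0, 0.9995) (0.03, 0.01, 0.9995)
13.3 [ 0.58635402 -0.05775662  0.13859557] [-2.0572334   1.10540329 -3.25905432]
spindle shift mm (0.02, -0.0, 0.9996)
[(-92.0, 58), (-91.0, 58), (-90.0, 58), (-89.0, 58), (-88.0, 59), (-87.0, 64), (-86.0, 73), (-85.0, 81), (-84.0, 89), (-83.0, 98), (-82.0, 105), (-81.0, 109), (-80.0, 112), (-79.0, 116), (-78.0, 120), (-77.0, 123)]
[(-92.0, 60), (-91.0, 61), (-90.0, 62), (-89.0, 67), (-88.0, 75), (-87.0, 83), (-86.0, 90), (-85.0, 98), (-84.0, 104), (-83.0, 107), (-82.0, 109), (-81.0, 112), (-80.0, 114), (-79.0, 117), (-78.0, 121), (-77.0, 124)]
```

Registration resolves about 0.03 mm, so I'll step on.

>>> move_arm(targets=[[[-0.1, -0.01, 0], [0, 0, 0], 0], [[0, 0, 0], [0, 0, 0], 0], [[0, 0, 0], [0, 0, 0], 0]])

```text
time: 13.72
ee_pos: [0.5863, -0.0585, 0.1386]
eef_rot: [0.688, 0.725, 0.0, 0.0]
ft_force: [-2.2, 1.3, -2.7]
width: 0.0177
grip_force: 50.0
```

```bash
python3 step.py s5.npz|head -2
```

```text
13.725 [ 0.58630533 -0.05849506  0.13856494] [-2.24954267  1.32118979 -2.66638556]
spindle shift mm (-0.0, -0.0, 0.9996)
```

>>> move_arm(targets=[[[-0.05, -0.005, 0], [0, 0, 0], 0], [[0, 0, 0], [0, 0, 0], 0], [[0, 0, 0], [0, 0, 0], 0]])

```text
time: 14.15
ee_pos: [0.5862, -0.059, 0.1386]
eef_rot: [0.688, 0.725, 0.0, 0.0]
ft_force: [-2.5, 1.8, -2.6]
width: 0.0179
grip_force: 50.0
```

```bash
python3 step.py s6.npz|head -2
```

```text
14.15 [ 0.58624884 -0.05899691  0.13857422] [-2.51243186  1.76533385 -2.62102481]
spindle shift mm (0.01, -0.0, 0.9996)
```

>>> move_arm(targets=[[[-0.05, -0.005, 0], [0, 0, 0], 0], [[0, 0, 0], [0, 0, 0], 0], [[0, 0, 0], [0, 0, 0], 0]])

```text
time: 14.58
ee_pos: [0.5862, -0.0596, 0.1386]
eef_rot: [0.689, 0.725, -0.0, 0.0]
ft_force: [-3.2, 3.3, -2.6]
width: 0.0177
grip_force: 50.0
```

```bash
cat >> step.py <<'E'
for n in("s2.npz","s3.npz","s4.npz",sys.argv[1]):
    ys,v=prof(load(n),.56,.067,-.1,-.07,.0005); w=np.clip(136-v,0,None); print(n,"plate side mm",round(float((ys*w).sum()/w.sum()*1000),2))
E
python3 step.py s7.npz|grep -v '^\['
```

```text
14.575 [ 0.58620244 -0.05956968  0.13856349] [-3.17196329  3.25182121 -2.57909735]
spindle shift mm (0.0, 0.0, 0.9996)
s2.npz plate side mm -80.17
s3.npz plate side mm -85.27
s4.npz plate side mm -88.23
s7.npz plate side mm -89.98
```

>>> move_arm(targets=[[[-0.05, -0.005, 0], [0, 0, 0], 0], [[0, 0, 0], [0, 0, 0], 0], [[0, 0, 0], [0, 0, 0], 0]])

```text
time: 15.0
ee_pos: [0.5862, -0.06, 0.1386]
eef_rot: [0.688, 0.725, -0.0, 0.0]
ft_force: [-1.9, 2.2, -3.3]
width: 0.0176
grip_force: 50.0
```

```bash
python3 step.py s8.npz|grep -v '^\['
```

```text
15.0 [ 0.58618507 -0.06003303  0.13857427] [-1.92195462  2.1913276  -3.30307131]
spindle shift mm (0.03, -0.03, 0.9996)
s2.npz plate side mm -80.17
s3.npz plate side mm -85.27
s4.npz plate side mm -88.23
s8.npz plate side mm -90.48
```

>>> move_arm(targets=[[[-0.04, -0.004, 0], [0, 0, 0], 0], [[0, 0, 0], [0, 0, 0], 0], [[0, 0, 0], [0, 0, 0], 0]])

```text
time: 15.42
ee_pos: [0.5862, -0.0603, 0.1386]
eef_rot: [0.688, 0.725, 0.0, 0.0]
ft_force: [-1.7, 2.7, -2.9]
width: 0.0179
grip_force: 50.0
```

```bash
python3 step.py s9.npz|grep -v '^\['|grep -v 's[234].npz'
```

```text
15.425 [ 0.58618716 -0.06032491  0.13855293] [-1.69475839  2.65447793 -2.93761742]
spindle shift mm (0.03, 0.02, 0.9996)
s9.npz plate side mm -91.93
```

>>> move_arm(targets=[[[-0.04, -0.004, 0], [0, 0, 0], 0], [[0, 0, 0], [0, 0, 0], 0], [[0, 0, 0], [0, 0, 0], 0]])

```text
time: 15.85
ee_pos: [0.5862, -0.0608, 0.1386]
eef_rot: [0.688, 0.725, 0.0, 0.0]
ft_force: [-1.7, 2.6, -2.6]
width: 0.0182
grip_force: 50.0
```

```bash
python3 step.py s10.npz|grep -v '^\['|grep -v 's[234].npz'
```

```text
15.85 [ 0.58616346 -0.06075589  0.13855535] [-1.65246566  2.55755864 -2.64430524]
spindle shift mm (0.35, 0.14, 0.9984)
s10.npz plate side mm -91.88
```

Contact: the spindle moved 0.35 mm in the last 0.4 mm step, so it was just touched. Before turning I'll centre the blade in the slot by backing off the 2.5 mm end play.

>>> move_arm(targets=[[[0.12, -0.03, 0], [0, 0, 0], 0], [[0.13, -0.03, 0], [0, 0, 0.1], 0], [[0, 0, 0], [0, 0, 0], 0], [[0, 0, 0], [0, 0, 0], 0]])

```text
time: 16.4
ee_pos: [0.5858, -0.0588, 0.1388]
eef_rot: [0.723, 0.691, 0.0, 0.001]
ft_force: [0.0, 1.0, -1.0]
width: 0.0177
grip_force: 50.0
```

```bash
python3 step.py s11.npz|grep -v '^\['|grep -v 's[234].npz'
```

```text
16.4 [ 0.58578264 -0.05883578  0.13883933] [ 0.02179318  1.03110332 -0.95161655]
spindle shift mm (0.32, 0.09, 0.9985)
s11.npz plate side mm -91.83
```

>>> move_arm(targets=[[[0, 0, 0], [0, 0, 0.1], 0], [[0, 0, 0], [0, 0, 0.1], 0], [[0, 0, 0], [0, 0, 0.1], 0], [[0, 0, 0], [0, 0, 0.1], 0], [[0, 0, 0], [0, 0, 0.1], 0], [[0, 0, 0], [0, 0, 0], 0]])

```text
time: 17.2
ee_pos: [0.5849, -0.0582, 0.1384]
eef_rot: [0.872, 0.49, -0.001, -0.0]
ft_force: [-4.2, 1.8, -0.2]
width: 0.0177
grip_force: 50.0
```

```bash
python3 step.py s12.npz|grep -v '^\['|grep -v 's[234].npz'
```

```text
17.2 [ 0.58493068 -0.0581774   0.13843701] [-4.18697526  1.81904051 -0.22158113]
spindle shift mm (0.31, 0.13, 0.9985)
s12.npz plate side mm -91.77
```

>>> move_arm(targets=[[[0, 0, 0], [0, 0, 0.12], 0], [[0, 0, 0], [0, 0, 0.12], 0], [[0, 0, 0], [0, 0, 0.12], 0], [[0, 0, 0], [0, 0, 0.12], 0], [[0, 0, 0], [0, 0, 0.12], 0], [[0, 0, 0], [0, 0, 0.12], 0], [[0, 0, 0], [0, 0, 0], 0]])

```text
time: 18.12
ee_pos: [0.5849, -0.0578, 0.1384]
eef_rot: [0.988, 0.153, -0.001, -0.0]
ft_force: [-4.8, 0.8, -0.4]
width: 0.018
grip_force: 50.0
```

```bash
python3 step.py s13.npz|grep -v '^\['|grep -v 's[234].npz'
```

```text
18.125 [ 0.58493337 -0.05778706  0.1383583 ] [-4.80286787  0.7772486  -0.4084861 ]
spindle shift mm (0.33, 0.11, 0.9985)
s13.npz plate side mm -91.92
```

>>> move_arm(targets=[[[0, 0, 0], [0, 0, 0.12], 0], [[0, 0, 0], [0, 0, 0.12], 0], [[0, 0, 0], [0, 0, 0.12], 0], [[0, 0, 0], [0, 0, 0.12], 0], [[0, 0, 0], [0, 0, 0.06], 0], [[0, 0, 0], [0, 0, 0], 0], [[0, 0, 0], [0, 0, 0], 0]])

```text
time: 19.05
ee_pos: [0.5851, -0.0587, 0.1383]
eef_rot: [0.993, -0.117, -0.0, 0.0]
ft_force: [-4.9, -0.7, -0.8]
width: 0.0178
grip_force: 50.0
```

```bash
python3 step.py s14.npz|grep -v '^\['|grep -v 's[234].npz'; python3 -c "
from h import *
s=st();print(yaw(s['eef_rot']),s['torque'],s['joint_positions'][6])"
```

```text
19.05 [ 0.58509086 -0.05865956  0.13830923] [-4.89429143 -0.68724496 -0.81879673]
spindle shift mm (1.66, 0.63, 0.9927)
s14.npz plate side mm -92.89
-13.451436232996775 [0.01253201 1.44962208 0.07082729] -1.9027331655521849
```

```bash
python3 - <<'E'
from h import *
f=lambda n:cv2.resize(load(n)["image"][185:245,160:240],(400,300),interpolation=cv2.INTER_CUBIC)
a,b,d,e=map(f,("scene0.npz","s8.npz","s13.npz","s14.npz"))
cv2.imwrite("pics/cmp.png",np.vstack([np.hstack([a,b]),np.hstack([d,e])]))
for n in("scene0.npz","s8.npz","s10.npz","s13.npz","s14.npz"):   # far end crossing of the spindle
    k=load(n)
    ys,v=prof(k,.503,.040,-.225,-.19,.0005,3.5); m=(v.max()+v.min())/2; i=np.where(np.diff(np.sign(v-m)))[0]; print(n,np.round(ys[i]*1000,2),int(v.min()),int(v.max()))
E
```

```text
scene0.npz [-225.  -208.5] 54 148
s8.npz [-208.5] 53 151
s10.npz [-209.] 53 151
s13.npz [-225. -209.] 54 151
s14.npz [-225. -210.] 54 151
```

View pics/cmp.png

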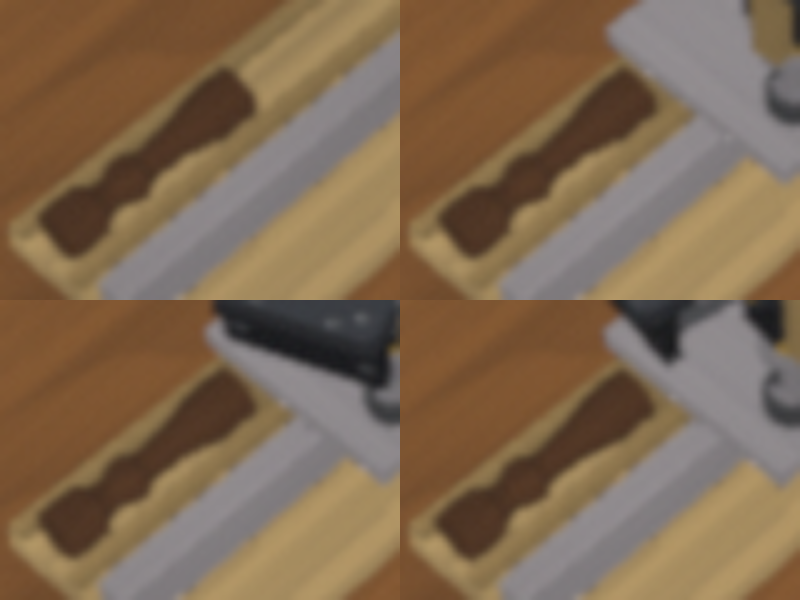

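Bottom right: the spindle end still meets the stop, and both moved about 1 mm as the cam bit, making about 1.4 mm in all. Now I'll check that the screw is against its clockwise limit.

>>> move_arm(targets=[[[0, 0, 0], [0, 0, 0.06], 0], [[0, 0, 0], [0, 0, 0], 0]])

```text
time: 19.35
ee_pos: [0.5851, -0.0587, 0.1383]
eef_rot: [0.989, -0.148, -0.0, 0.0]
ft_force: [-4.5, -0.6, -0.3]
width: 0.0178
grip_force: 50.0
```

```bash
python3 step.py s15.npz|grep -v '^\['|grep -v 's[234].npz'; python3 -c "
from h import *
s=st();print(yaw(s['eef_rot']),s['torque'],s['joint_positions'][6])"
```

```text
19.35 [ 0.58512168 -0.05866     0.13834882] [-4.47015496 -0.64346772 -0.27962268]
spindle shift mm (1.64, 0.63, 0.9925)
s15.npz plate side mm -92.89
-16.941695397983093 [-0.04024371  1.52000121  0.02339063] -1.9610710307281103
```

>>> move_arm(targets=[[[0, 0, 0], [0, 0, 0.08], 0], [[0, 0, 0], [0, 0, 0], 0]])

```text
time: 19.65
ee_pos: [0.5851, -0.0585, 0.1384]
eef_rot: [0.982, -0.187, -0.0, 0.0]
ft_force: [-4.7, -0.0, 0.3]
width: 0.0177
grip_force: 50.0
```

```bash
python3 step.py s16.npz|grep -v '^\['|grep -v 's[234].npz'; python3 -c "
from h import *
s=st();print(yaw(s['eef_rot']),s['torque'],s['joint_positions'][6],s['grip_force'])"
```

```text
19.65 [ 0.58509661 -0.0584685   0.13835256] [-4.65396829 -0.04140876  0.26994597]
spindle shift mm (1.7, 0.64, 0.9927)
s16.npz plate side mm -92.16
-21.511105033649457 [0.09866084 1.50818759 0.11983846] -2.0376756140725893 50.0101408129558
```

>>> move_arm(targets=[[[0, 0, 0], [0, 0, 0.08], 0], [[0, 0, 0], [0, 0, 0], 0]])

```text
time: 19.95
ee_pos: [0.5853, -0.0584, 0.1384]
eef_rot: [0.974, -0.226, -0.0, 0.0]
ft_force: [-5.7, 0.3, -1.5]
width: 0.0175
grip_force: 50.0
```

```bash
python3 -c "
from h import *
from bench import r
s=st();print(yaw(s['eef_rot']),s['torque'],s['joint_positions'][6],s['ee_pos'],s['ft_force'])
c=r.camera('scene');np.savez('s17.npz',**c)
p=proj(c,(.585,-.0585,.09)).astype(int)
cv2.imwrite('pics/lk.png',cv2.resize(crop(c,p[0]-20,p[1]-18,40,1),(600,450),interpolation=cv2.INTER_CUBIC))"
```

```text
-26.072518018767646 [0.06310125 1.25680665 0.38614655] -2.1141450301118128 [ 0.58528316 -0.0584189   0.13838407] [-5.67412646  0.28792252 -1.48749548]
```

View pics/lk.png

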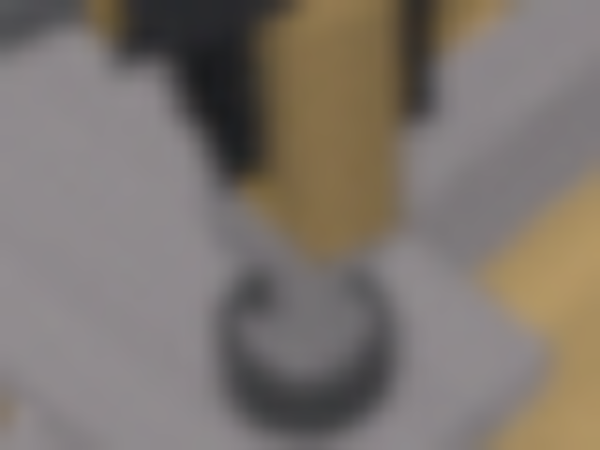

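Torque has risen to 0.39 N m, so the screw is at its limit. The crop shows the blade seated in the rim around (305,330). I'll ease the torque and withdraw the key.

>>> move_arm(targets=[[[0, 0, 0], [0, 0, -0.11], 0], [[0, 0, 0], [0, 0, -0.11], 0], [[-0.05, 0, 0], [0, 0, -0.11], 0], [[0, 0, 0], [0, 0, 0], 0], [[0, 0, -0.5], [0, 0, 0], 0], [[0, 0, -1], [0, 0, 0], 0], [[0, 0, -2], [0, 0, 0], 0], [[0, 0, -3], [0, 0, 0], 0], [[0, 0, 0], [0, 0, 0], 0], [[0, 0, 0], [0, 0, 0], 0]])

```text
time: 21.25
ee_pos: [0.5848, -0.0582, 0.2032]
eef_rot: [0.998, -0.064, -0.0, 0.0]
ft_force: [1.6, 0.3, -1.9]
width: 0.0181
grip_force: 50.0
```

```bash
python3 step.py s18.npz|grep -v '^\['|grep -v 's[234].npz'; python3 - <<'E'
from h import *
s=st();q=s["eef_rot"];print(yaw(q),s["joint_positions"].round(3),s["ft_force"],R.from_quat(q).as_matrix()[:,2])
plan(s["ee_pos"],q,[(.4829,.3332,.2),(.4829,.3332,.083)])
E
```

```text
21.25 [ 0.58482675 -0.05819628  0.20321373] [ 1.57767864  0.32900317 -1.89915395]
spindle shift mm (1.64, 0.59, 0.9925)
s18.npz plate side mm -92.04
-7.299768614840666 [ 0.412  0.3   -0.475  1.571  0.14   1.305 -1.78 ] [ 0.1592069  -0.3368889  -1.47231603] [-1.00892898e-03  2.00110664e-06 -9.99999491e-01]
[0.4829 0.3332 0.2   ] [-15.06 -37.53   0.28] tool cm
[0.4829 0.3332 0.083 ] [ 1.00e-02 -0.00e+00  1.17e+01] tool cm
```

>>> move_arm(targets=[[[0, 0, 0], [0, 0, -0.14], 0], [[0, 0, 0], [0, 0, -0.14], 0], [[0, 0, 0], [0, 0, -0.14], 0], [[0, 0, 0], [0, 0, -0.14], 0], [[0, 0, 0], [0, 0, -0.14], 0], [[0, 0, 0], [0, 0, -0.143], 0], [[2.25, -4.53, 0], [0, 0, 0], 0], [[2.25, -4.53, 0], [0, 0, 0], 0], [[2.25, -4.53, 0], [0, 0, 0], 0], [[2.25, -4.53, 0], [0, 0, 0], 0], [[2.25, -4.53, 0], [0, 0, 0], 0], [[2.25, -4.53, 0], [0, 0, 0], 0], [[2.25, -4.53, 0], [0, 0, 0], 0], [[2.25, -4.53, 0], [0, 0, 0], 0], [[0, 0, 0], [0, 0, 0], 0], [[0, 0, 0], [0, 0, 0], 0]])

```text
time: 23.3
ee_pos: [0.4829, 0.3328, 0.2026]
eef_rot: [0.937, 0.35, -0.001, 0.0]
ft_force: [0.9, -0.7, -0.8]
width: 0.0181
grip_force: 50.0
```

```bash
python3 - <<'E'
from h import *
s=st();q=s["eef_rot"];print(s["time"],yaw(q),s["width"])
plan(s["ee_pos"],q,[(.4829,.3332,.085)])
E
```

```text
23.3 41.01310633447541 0.01805133055973567
[0.4829 0.3332 0.085 ] [ 0.05 -0.03 11.76] tool cm
```

>>> move_arm(targets=[[[0.04, -0.03, 4.5], [0, 0, 0], 0], [[0, 0, 2.5], [0, 0, 0], 0], [[0, 0, 1.5], [0, 0, 0], 0], [[0, 0, 1.5], [0, 0, 0], 0], [[0, 0, 1], [0, 0, 0], 0], [[0, 0, 0.6], [0, 0, 0], 0], [[0, 0, 0.1], [0, 0, 0], 0], [[0, 0, 0], [0, 0, 0], 0]])

```text
time: 24.3
ee_pos: [0.4833, 0.334, 0.0869]
eef_rot: [0.937, 0.35, 0.0, -0.0]
ft_force: [0.1, 0.6, -1.2]
width: 0.0179
grip_force: 50.0
```

>>> move_arm(targets=[[[0, 0, 0.2], [0, 0, 0], 0], [[0, 0, 0.15], [0, 0, 0], 0], [[0, 0, 0.05], [0, 0, 0], 0], [[0, 0, 0], [0, 0, 0], 0]])

```text
time: 24.8
ee_pos: [0.4831, 0.3338, 0.0826]
eef_rot: [0.937, 0.35, 0.0, 0.0]
ft_force: [-0.2, 0.1, -2.1]
width: 0.0174
grip_force: 50.0
```

>>> move_arm(targets=[[[0, 0, 0], [0, 0, 0], 40], [[0, 0, 0], [0, 0, 0], 60], [[0, 0, 0], [0, 0, 0], 100], [[0, 0, 0], [0, 0, 0], 100], [[0, 0, 0], [0, 0, 0], 100], [[0, 0, 0], [0, 0, 0], 100], [[0, 0, 0], [0, 0, 0], 100], [[0, 0, 0], [0, 0, 0], 100], [[0, 0, -2], [0, 0, 0], 100], [[0, 0, -4], [0, 0, 0], 100], [[0, 0, -5], [0, 0, 0], 100], [[0, 0, -5], [0, 0, 0], 100], [[-4, 0, 0], [0, 0, 0], 100], [[-5, 0, 0], [0, 0, 0], 100], [[-3, 0, 0], [0, 0, 0], 100], [[0, 0, 0], [0, 0, 0], 100], [[0, 0, 0], [0, 0, 0], 100]])

```text
time: 26.92
ee_pos: [0.393, 0.2556, 0.2435]
eef_rot: [0.937, 0.35, 0.001, 0.0]
ft_force: [0.3, -0.5, -0.2]
width: 0.087
grip_force: 0.0
```

```bash
python3 - <<'E'
from h import *
from bench import r
print(st()["time"],st()["ee_pos"])
c=r.camera("scene");t=r.camera("top");np.savez("s19.npz",**c);np.savez("t19.npz",**t)
f=lambda x,u,v,w:cv2.resize(crop(x,u,v,w,1),(400,300),interpolation=cv2.INTER_CUBIC)
cv2.imwrite("pics/fin.png",np.vstack([np.hstack([f(c,275,75,60),f(c,160,150,160)]),np.hstack([f(t,100,195,80),f(t,186,165,160)])]))
E
```

```text
26.925 [0.39300883 0.25560524 0.24354767]
```

View pics/fin.png

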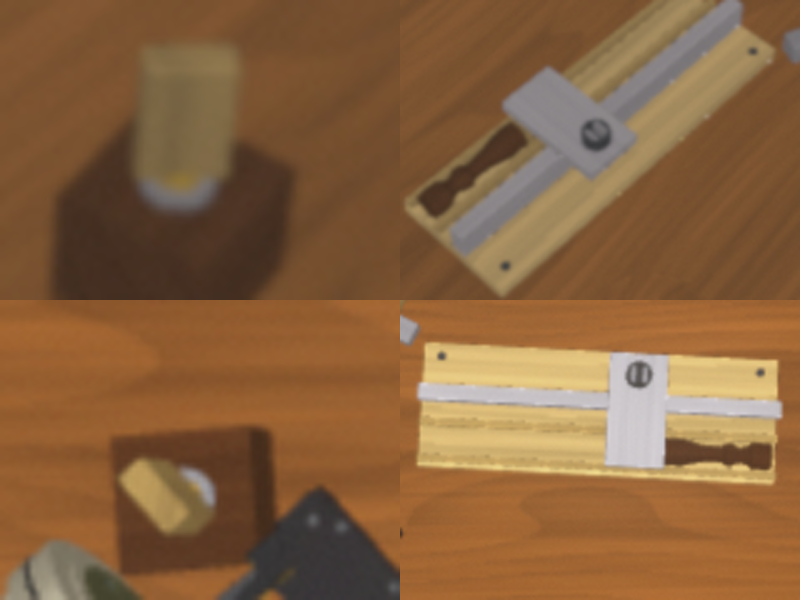

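The final views show the key upright in its holder at the same place as before. The screw slot lies across the rail (638,374), and the stop meets the spindle end at (667,452). I'm handing the job in.

```bash
python3 -c "
from bench import r
print(r.close_job())"
```

```text
the job is handed in; nothing more can be done
None
```

The job is handed in: the stop is locked against the spindle end and the key is back upright in its holder, but the spindle shifted about 1.5 mm, roughly 0.3 mm at first contact and the rest as the lock screw was turned tight.

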